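# Hold the warm plate against its fence while its clips are tightened

### The arm

A 7-joint arm with a two-finger parallel gripper is mounted at the origin on the work surface. World frame = base frame: x ahead of the robot, y to its left, z up, the work surface at z = 0. Lengths are in m, angles in rad, forces in N, time in s.
With the tool pointing down it reaches from about 0.4 to 0.875 m from the base axis. Payload 19.3 kg.
Tool frame: the origin (TCP) lies at the very end of the fingers, on their centre line; the grasp point (between the pads) lies 19 mm behind it; z points along the fingers, y is the line along which they close (so a half turn about z gives the same grasp; the last joint's range is limited). The gripper opens to 85 mm and grips with 20 to 120 N. Pads are 22 mm wide; open, the fingers measure 114 mm over their backs; the gripper's body (76 mm by 85 mm) begins 54 mm behind the grasp point. The pads swing forward as they close: fully open they stand 13 mm farther back than shut.
Start: joints at [-1.282, 0.521, -0.036, 1.599, 0.021, 1.021, -0.113], TCP at [0.219, 0.585, 0.201] pointing down, gripper open.
Joint ranges: [-2.91, 2.91], [-0.3, 2.13], [-1.5, 1.42], [0.17, 2.43], [-1.26, 4.41], [0.16, 1.93], [-2.52, 2.52]. Speed limits (rad/s): [1.89, 1.89, 2.39, 2.39, 3.01, 3.01, 3.01].

### API

Orientations are given as [roll, pitch, yaw] about the fixed x, y, z axes, in that order (R = Rz(yaw) Ry(pitch) Rx(roll)).
In Python, from workcell import observe, grab_frame, job_done gives the robot as it stands.
- The arm moves only by the tool move_arm, never from a script. Its argument "plan" is a list that holds one entry, the list of rows, each a list of 7 numbers: the shift along the tool's x, y, z each as a share of 0.02 m, from -1 to 1, then the turn, a rotation vector about the tool's x, y, z each as a share of 6 degrees, from -1 to 1, then the opening, from -1 (shut) to 1 (fully open). A call has exactly 10 rows; each row shifts and turns the commanded pose from where the row before left it, along the tool's axes as they then stand; what a row does not reach is not made up. A row lasts 1/10 s, in which the tool goes at most 50 mm and 8.59 degrees, less where a joint would pass 70% of its speed; a pose out of reach is approached as far as the arm can. A call with a number of a shift or a turn outside -1 to 1 is refused whole. A call with a gripper value outside its range is refused whole. The fingers move at their own pace and stop on an object; "grip_force" is the grip in N (left out, the last holds). Time passes only in rows, so rows that do not move let the fingers close, or fill a call up. It gives the time, the measured TCP pose, the force, the opening and the grip force at its end, in the units of the state.
- observe(): the state, without advancing time (a new reading comes with each control period).
- grab_frame(name): name is "scene" or "top" or "wrist"; returns a dict with "color" (400x640x3 uint8, red, green, blue), "intrinsics" (3x3 intrinsics, pixels), "k1" (the pictures are not rectified: a ray, as slopes to the right and down, at radius r is drawn at 1 + k1 r^2 times it, then the intrinsics apply), "position" and "orientation" of the camera in the world; the wrist camera has in their place "tool_from_camera" (4x4, takes a point from camera to tool coordinates, whose origin is the TCP and whose axes are the flange's). Camera axes: x right, y down, z forward; pixel columns grow to the right and rows downward; lengths in m; the calibration is good to about 2 mm. A picture is of the moment at which its call begins: read the wrist's pose just before it. There is no depth.
- job_done(): hands the job in; it is judged then, once.
The state is a dict: "clock": time; "qpos": joint angles; "qd": joint speeds; "joint_efforts": joint torques, N m; "position": TCP position; "tool_rot": TCP orientation; "force": force on the tool from outside, world axes, zero at the start; "moment": the same for the moment, N m; "grip_width": finger opening in m; "finger_force": force on a finger pad.
Only numpy, scipy, OpenCV 4.12 (cv2) and the standard library are available. Lean on these libraries where they do the work, as an engineer would, in place of code of your own. Each camera call takes 0.05 s, during which the arm holds its last target. There are 200 camera calls.

### The job

We are fitting the warm plate back on the stereo microscope and clip it down at working heat: first turn the dial of its heat control until the pointer stands at the one long mark (37 degrees) and let go of it. Then slide the warm plate over the microscope's base into the corner made by the rear fence and the side stop, so that it lies squarely against both, and go on pressing it back against the rear fence with a steady push of about 10 newtons (never as much as 25) while I tighten the two clips. Finish while still pressing, with your fingers on the plate, and leave the other things on the bench where they stand.

Things in the scene. Friction and masses are not known exactly. Their poses are not given: they have to be found in the camera images.
- heat_control: the heat control of the warm plate, fixed: a white case 150 (x) x 140 (y) x 55 mm high with a dial and a small dark display on its flat top. Origin: centre of its underside; x points to the back edge (display), y to its left, z up. The dial's axis is vertical, at x = -18 mm, y = 0.
- dial (a joint): angle of the heat control's dial in rad, growing clockwise seen from above, 0 to 4.712 over a scale of 21 even marks (25 to 45 degrees; one is long). At 0 the pointer stands 2.356 rad anticlockwise from the case's x axis. The long mark, 37 degrees, is at 2.827; within 0.11 rad (half a degree) is right. Friction of 0.04 N m holds the dial where it is left.
- dial_grip (a point): on the dial's axis, 78 mm above the bench. The dial is a grey disc 52 mm across and 6 mm high on the case, with a grip bar across it 14 mm wide, 40 mm long, from 61 to 85.5 mm above the bench; take the bar from above by its long sides. The point's x axis runs along the bar to the pointer: the end with a pointed nose and a white line.
- mark_37 (a point): middle of the long mark on the case's top, 45 mm from the dial's axis; the mark is a dark line 17 mm long and 3 mm wide, the short ones are 5 mm long.
- scope_base: base of the stereo microscope, fixed: a white slab 300 (x) x 260 (y) x 55 mm high, flat grey top. Origin: centre of its underside; x points to its rear, y to its left. On top: the rear fence (steel bar 22 mm high along y, a soft rubber strip on its front) and at the left the side stop, a rigid steel bar 12 mm high, along x from -60 to 65 mm.
- rear_fence (a point): middle of the free front face of the rubber strip where the plate's rear face belongs, at x = 75, y = 10 mm of the base, 8 mm above its top; strip 150 mm long, 15 mm high, its face is normal to the base's x axis. Home, the plate's rear face presses on it.
- buffer (a joint): how far the rubber strip of the rear fence is squeezed back, in m, 0 to 0.008; it gives evenly, 0.4 mm per newton pressed against it (10 N: 4 mm).
- side_stop (a point): middle of the inner (right) face of the side stop, at x = 2.5, y = 85 mm of the base, 8 mm above its top; the face is normal to the base's y axis. Home, the plate's left face touches it (plate centre at y = 10 mm of the base). At the start the plate is askew by up to 0.15 rad and 0.5 to 5 cm clear of fence and stop; a lone finger can bind it there, two spread ones keep it square.
- warm_plate: the warm plate, loose, flat on the microscope base: aluminium, 120 (x) x 150 (y) x 16 mm, about 0.45 kg, a round glass window, black socket block (22 x 18 x 10 mm high) on top at the middle of its right edge. Origin: centre of its underside, 55 mm above the bench; x to the rear, y to the left. It slides easily: pushing it over the base takes 1 to 2 N, which the fence does not feel.
- clips (a point): middle between the two loosened steel claw clips on the rear fence, at x = 65, y = 0 mm of the base, 77.5 mm above the bench: claws 16 mm wide at y = -55 and 55 mm reach forward from the fence to x = 65 mm, with knurled screws up to 96 mm above the bench. The plate slides under the claws with 6 mm to spare.
- light_window (a point): middle of the round light window (90 mm wide) in the base's top, under the plate. Behind and left of it stands the microscope, an obstacle: a steel column 27 mm thick (collar 48 mm) at x = 124, y = 105 mm of the base; its head, swung aside to the left, fills x = 50 to 200, y = 75 to 370 mm of the base, 215 to 440 mm above the bench.
- dish_stack: bystander, leave alone: stack of three whitish round dishes, 60 mm across, 47 mm high; origin at the centre of its underside.
- four_well_dish: bystander, leave alone: flat pale square dish, 66 mm wide, 14 mm high; origin at the centre of its underside.
- hex_driver: bystander, leave alone: hex driver lying on the bench, grey cross handle 85 mm wide and 18 mm high, blade 120 mm long pointing along its x; origin near its middle, on the bench.
- media_bottle: bystander, leave alone: glass bottle with white cap, 52 mm across, 105 mm high; origin at the centre of its underside.
- tip_box: bystander, leave alone: grey box with paler lid, 100 x 70 x 63 mm; origin at the centre of its underside.
- tube_rack: bystander, leave alone: white rack of capped tubes, 60 x 130 x 102 mm; origin at the centre of its underside.
- beaker: bystander, leave alone: glass beaker, 70 mm across, 90 mm high; origin at the centre of its underside.
Things that resemble listed ones, but are neither listed nor needed, are in the scene too. Leave any orange or turquoise look-alike of the warm_plate alone.

How it is judged:
By the outcome, as a careful person would: the job done as asked, in the order asked, and still so for the second after the job is handed in, while the arm keeps its last pose, push and grip.
It also fails if it takes over 64 s, if anything falls off the work surface, if the arm or the gripper's body presses on something with over 40 N, if the wrist force passes 120 N, or if a joint passes its speed limit or range.

## Working session

There is one attempt and no reset: what is moved stays moved. The work goes in short steps, Python scripts to look and compute and a tool call to move; the robot and the scene stay as the last step left them, time stands still between calls to the robot, and variables do not carry over. Pictures are saved under pics/ and viewed, at most 10 in all, crops included, and the job is handed in when it is done.

Besides the shell and the picture viewer there is one more tool, called after "Emit:" by a JSON object that holds its "method" and its "body", one argument or row to a line. move_arm: Moves the arm, as the interface text tells. Shift numbers are shares of 0.02 m and turn numbers shares of 6 degrees, none past 1 either way. Its arguments: {"type":"object","properties":{"plan":{"type":"array"},"grip_force":{"type":"number"}},"required":["plan"]}

```bash
mkdir -p pics; ls; python3 - <<'E'
from workcell import observe, grab_frame
import cv2
s=observe(); print({k:s[k] for k in('clock','position','tool_rot','force','grip_width')})
for n in('scene','top'):
    f=grab_frame(n); cv2.imwrite(f'pics/{n}0.png',f['color'][:,:,::-1]); print(n,f['intrinsics'],f['k1'],f['position'],f['orientation'])
f=grab_frame('wrist');print(f['intrinsics'],f['k1'],f['tool_from_camera'])
E
```

```text
pics
{'clock': 0.0, 'position': array([0.21938357, 0.58484858, 0.20012429]), 'tool_rot': array([-3.14045985e+00,  8.45846349e-05,  2.78278719e+00]), 'force': array([-0.77412146,  0.16894601, -0.4704287 ]), 'grip_width': 0.08552321313327003}
scene [[407.574849     0.         318.61673161]
 [  0.         407.574849   197.31789455]
 [  0.           0.           1.        ]] -0.07808482866874489 [1.42420856 0.17702206 0.82065069] [-2.23038307 -0.01634051  1.72473949]
top [[388.37113791   0.         319.45788383]
 [  0.         388.37113791 205.52672343]
 [  0.           0.           1.        ]] -0.016547389365363548 [0.37483731 0.01543911 1.19272681] [-3.05247896  0.00913751 -1.58658551]
[[321.54470089   0.         321.78101877]
 [  0.         321.54470089 202.51284477]
 [  0.           0.           1.        ]] 0.0019844494112475335 [[ 9.02945181e-04 -9.61431880e-01 -2.75041679e-01  7.04885942e-02]
 [ 9.99999552e-01  7.89853407e-04  5.21937370e-04  1.37742691e-03]
 [-2.84564620e-04 -2.75042027e-01  9.61432162e-01 -1.72933105e-01]
 [ 0.00000000e+00  0.00000000e+00  0.00000000e+00  1.00000000e+00]]
```

View pics/scene0.png

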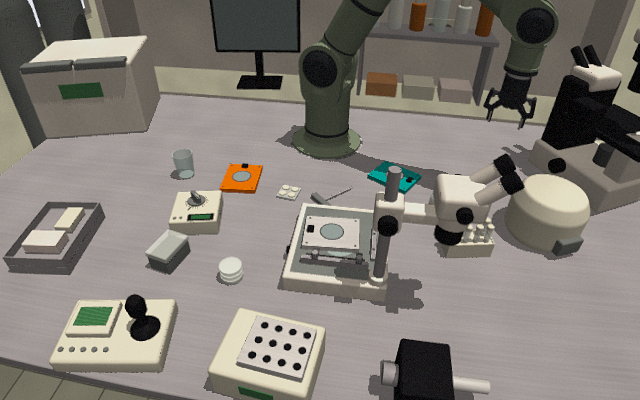

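View pics/top0.png

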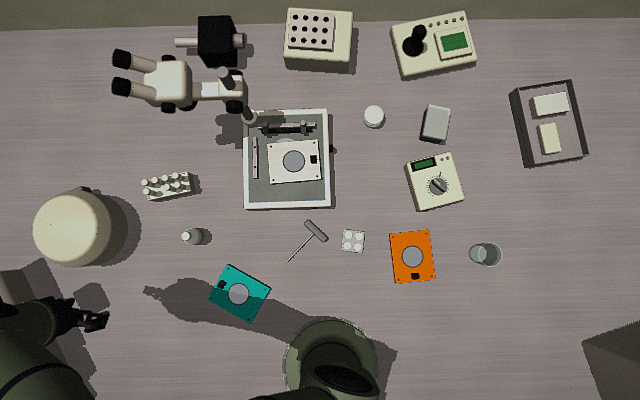

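Scene view: heat control at (196,212), warm plate on the base at (333,235). Top view: heat control at (434,181) with display at (424,163), and the base at (288,158) holding the pale plate at (293,161) with its black block at (313,160).

Look-alikes in the top view are the orange plate (412,256), the turquoise plate (239,293) and the instruments at (432,45) and (318,38). By the description I choose the pale plate on the base and the white box with dial at (434,181). Next I'll take close crops.

```bash
cat > h.py <<'E'
import numpy as np, cv2
from scipy.spatial.transform import Rotation as R
from workcell import observe, grab_frame
def cam(f,s=None):
    if 'tool_from_camera' in f:
        T=np.eye(4);T[:3,:3]=R.from_euler('xyz',s['tool_rot']).as_matrix();T[:3,3]=s['position'];T=T@np.array(f['tool_from_camera']);return T[:3,:3],T[:3,3]
    return R.from_euler('xyz',f['orientation']).as_matrix(),np.array(f['position'])
def ray(f,uv,s=None):
    Rm,p=cam(f,s)
    K=np.array(f['intrinsics']);d=(np.array(uv,float)-K[:2,2])/K[[0,1],[0,1]]
    x=d.copy()
    for _ in range(20): x=d/(1+f['k1']*(x@x))
    return p,Rm@np.array([x[0],x[1],1])
def onz(f,uv,z,s=None):
    p,d=ray(f,uv,s);return p+d*(z-p[2])/d[2]
def tri(rays):
    A=0;b=0
    for p,d in rays:
        d=d/np.linalg.norm(d);M=np.eye(3)-np.outer(d,d);A=A+M;b=b+M@p
    return np.linalg.solve(A,b)
def proj(f,X,s=None):
    Rm,p=cam(f,s);c=Rm.T@(np.array(X)-p);x=c[:2]/c[2];x=x*(1+f['k1']*(x@x));K=np.array(f['intrinsics']);return x*K[[0,1],[0,1]]+K[:2,2]
def crop(im,x,y,w,h,k): return cv2.resize(im[y:y+h,x:x+w],None,fx=k,fy=k,interpolation=cv2.INTER_CUBIC)
E
python3 - <<'E'
from h import *
t=cv2.imread('pics/top0.png');s=cv2.imread('pics/scene0.png')
a=crop(t,395,145,80,75,5);b=crop(t,235,100,110,115,3.6)
c=crop(s,160,180,80,60,5);d=crop(s,280,185,130,120,3.0)
o=np.zeros((600,800,3),np.uint8)
o[:375,:400]=a; 
o[:300,400:800]=c
o2=np.zeros((420,800,3),np.uint8);o2[:414,:396]=b;o2[:360,400:790]=d
o=o[:376]
cv2.imwrite('pics/c1.png',o);cv2.imwrite('pics/c2.png',o2)
E
```

```text
(no output)
```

View pics/c1.png

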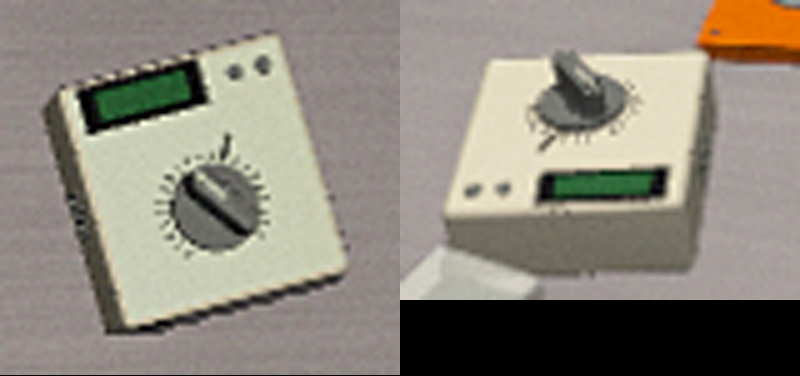

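View pics/c2.png

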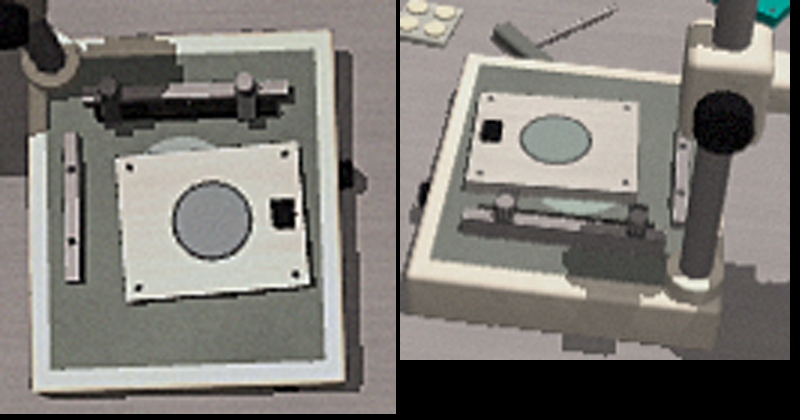

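Crops: the long mark runs (229,135)-(224,160) in the dial crop. The dial disc is centred near (217,207), with its bar running from upper left to lower right. The plate is pale, its black socket is on the right, and it is slightly askew.

```bash
python3 - <<'E'
from h import *
np.set_printoptions(precision=4,suppress=True)
t=grab_frame('top');s=grab_frame('scene')
T=lambda x,y:(x/5+395-.4,y/5+145-.4)
S=lambda x,y:((x-400)/5+160-.4,y/5+180-.4)
for n,a,b in(('TL',(65,92),(690,208)),('TR',(277,35),(446,214)),('BR',(345,268),(490,62)),('BL',(125,326),(708,55)),('mark',(226,147),(547,142)),('disc',(217,207),(582,102))):
    print(n,onz(t,T(*a),.055),tri([ray(t,T(*a)),ray(s,S(*b))]))
U=lambda x,y:(x/3.6+235-.35,y/3.6+100-.35)
V=lambda x,y:((x-400)/3+280-.33,y/3+185-.33)
for n,a,b,z in(('pRL',(116,157),(638,192),.071),('pRR',(299,142),(468,186),.071),('pFR',(313,284),(480,94),.071),('pFL',(128,301),(638,101),.071)):
    print(n,onz(t,U(*a),z),tri([ray(t,U(*a)),ray(s,V(*b))]))
for n,a,z in(('bRR',(332,30),.055),('bFR',(345,380),.055),('bFL',(33,390),.055),('stopR',(78,132),.067),('stopF',(83,282),.067),('fenceR',(294,80),.077),('fenceFrontR',(292,96),.077),('screwL',(110,88),.096),('screwR',(244,80),.096)):
    print(n,onz(t,U(*a),z))
E
```

```text
TL [ 0.599  -0.2393  0.055 ] [ 0.5991 -0.2364  0.0485]
TR [ 0.6313 -0.3667  0.055 ] [ 0.6319 -0.3673  0.0513]
BR [ 0.4913 -0.4003  0.055 ] [ 0.4917 -0.402   0.0512]
BL [ 0.4592 -0.2694  0.055 ] [ 0.4595 -0.2704  0.0501]
mark [ 0.5644 -0.3334  0.055 ] [ 0.5643 -0.3331  0.0549]
disc [ 0.5287 -0.3265  0.055 ] [ 0.5282 -0.3252  0.0582]
pRL [0.6621 0.1762 0.071 ] [0.6623 0.1769 0.0699]
pRR [0.6718 0.0262 0.071 ] [0.6735 0.028  0.0633]
pFR [0.5542 0.0166 0.071 ] [0.5545 0.0179 0.0676]
pFL [0.5429 0.1668 0.071 ] [0.5428 0.1675 0.0709]
bRR [ 0.7712 -0.0028  0.055 ]
bFR [ 0.4771 -0.0082  0.055 ]
bFL [0.4731 0.2472 0.055 ]
stopR [0.6847 0.2081 0.067 ]
stopF [0.5597 0.2041 0.067 ]
fenceR [0.722  0.0294 0.077 ]
fenceFrontR [0.7087 0.0312 0.077 ]
screwL [0.7124 0.1773 0.096 ]
screwR [0.7169 0.0694 0.096 ]
```

```bash
cat >> h.py <<'E'
def plan(start,wps,grip=1,vmax=.95):
    """start: xyz+yaw (tool down, commanded). wps: list of (x,y,z,yaw,nrows or None). prints rows in tool units."""
    p=np.array(start[:3],float);yaw=start[3];rows=[]
    for x,y,z,w,n in wps:
        g=np.array([x,y,z]);dw=(w-yaw)
        if n is None: n=int(np.ceil(max(np.abs(g-p).max()/.02/vmax*1.2,abs(dw)/np.radians(6)/vmax,1)))
        p0=p.copy();y0=yaw
        for i in range(1,n+1):
            f=.5-.5*np.cos(np.pi*i/n) if 0 else i/n
            d=p0+(g-p0)*f-p;c,s_=np.cos(yaw),np.sin(yaw)
            r=np.array([d[0]*c+d[1]*s_, d[0]*s_-d[1]*c, -d[2]])/.02
            r=np.round(np.clip(r,-1,1)*20)/20; t=np.round(np.clip(-(y0+dw*f-yaw)/np.radians(6),-1,1)*20)/20
            rows.append([*r,0,0,t,grip])
            q=r*.02;p=p+[q[0]*c+q[1]*s_, q[0]*s_-q[1]*c,-q[2]];yaw-=t*np.radians(6)
    for i in range(0,len(rows),10):
        b=rows[i:i+10];b+= [[0,0,0,0,0,0,grip]]*(10-len(b));print('[['+','.join('['+','.join('%g'%(v+0.) for v in r)+']' for r in b)+']]')
    print('end',p.round(4),round(yaw,4))
E
python3 - <<'E'
from h import *
plan((.2194,.5848,.2,2.783),[(.565,.10,.25,1.57,30)])
E
```

```text
[[[-0.8,-0.55,-0.1,0,0,0.4,1],[-0.85,-0.5,-0.05,0,0,0.35,1],[-0.9,-0.5,-0.1,0,0,0.4,1],[-0.85,-0.45,-0.1,0,0,0.4,1],[-0.9,-0.45,-0.05,0,0,0.4,1],[-0.95,-0.35,-0.1,0,0,0.35,1],[-0.9,-0.35,-0.1,0,0,0.4,1],[-0.95,-0.3,-0.05,0,0,0.4,1],[-0.95,-0.25,-0.1,0,0,0.35,1],[-1,-0.25,-0.1,0,0,0.4,1]]]
[[[-0.95,-0.15,-0.05,0,0,0.4,1],[-1,-0.15,-0.1,0,0,0.4,1],[-1,-0.1,-0.1,0,0,0.35,1],[-0.95,-0.1,-0.05,0,0,0.4,1],[-1,0,-0.1,0,0,0.4,1],[-1,0,-0.1,0,0,0.4,1],[-1,0.05,-0.05,0,0,0.35,1],[-1,0.1,-0.1,0,0,0.4,1],[-0.95,0.15,-0.1,0,0,0.4,1],[-1,0.15,-0.05,0,0,0.35,1]]]
[[[-0.95,0.2,-0.1,0,0,0.4,1],[-0.95,0.25,-0.1,0,0,0.4,1],[-0.95,0.3,-0.05,0,0,0.4,1],[-0.95,0.35,-0.1,0,0,0.35,1],[-0.95,0.35,-0.1,0,0,0.4,1],[-0.9,0.4,-0.05,0,0,0.4,1],[-0.9,0.45,-0.1,0,0,0.35,1],[-0.85,0.45,-0.1,0,0,0.4,1],[-0.85,0.5,-0.05,0,0,0.4,1],[-0.85,0.55,-0.1,0,0,0.4,1]]]
end [0.5647 0.0996 0.25  ] 1.5683
```

Emit:
{"method": "move_arm", "body": {
  "plan": [
    [[-0.8, -0.55, -0.1, 0, 0, 0.4, 1], [-0.85, -0.5, -0.05, 0, 0, 0.35, 1], [-0.9, -0.5, -0.1, 0, 0, 0.4, 1], [-0.85, -0.45, -0.1, 0, 0, 0.4, 1], [-0.9, -0.45, -0.05, 0, 0, 0.4, 1], [-0.95, -0.35, -0.1, 0, 0, 0.35, 1], [-0.9, -0.35, -0.1, 0, 0, 0.4, 1], [-0.95, -0.3, -0.05, 0, 0, 0.4, 1], [-0.95, -0.25, -0.1, 0, 0, 0.35, 1], [-1, -0.25, -0.1, 0, 0, 0.4, 1]]
  ]
}}

```text
clock: 1.25
position: [0.3356, 0.4219, 0.2179]
tool_rot: [3.142, -0.0, 2.377]
force: [0.6, -0.2, -1.1]
grip_width: 0.0854
finger_force: 0.0
```

Emit:
{"method": "move_arm", "body": {
  "plan": [
    [[-0.95, -0.15, -0.05, 0, 0, 0.4, 1], [-1, -0.15, -0.1, 0, 0, 0.4, 1], [-1, -0.1, -0.1, 0, 0, 0.35, 1], [-0.95, -0.1, -0.05, 0, 0, 0.4, 1], [-1, 0, -0.1, 0, 0, 0.4, 1], [-1, 0, -0.1, 0, 0, 0.4, 1], [-1, 0.05, -0.05, 0, 0, 0.35, 1], [-1, 0.1, -0.1, 0, 0, 0.4, 1], [-0.95, 0.15, -0.1, 0, 0, 0.4, 1], [-1, 0.15, -0.05, 0, 0, 0.35, 1]]
  ]
}}

```text
clock: 2.25
position: [0.4508, 0.2607, 0.2339]
tool_rot: [3.141, -0.0, 1.973]
force: [0.4, 0.4, 0.2]
grip_width: 0.0853
finger_force: 0.0
```

Emit:
{"method": "move_arm", "body": {
  "plan": [
    [[-0.95, 0.2, -0.1, 0, 0, 0.4, 1], [-0.95, 0.25, -0.1, 0, 0, 0.4, 1], [-0.95, 0.3, -0.05, 0, 0, 0.4, 1], [-0.95, 0.35, -0.1, 0, 0, 0.35, 1], [-0.95, 0.35, -0.1, 0, 0, 0.4, 1], [-0.9, 0.4, -0.05, 0, 0, 0.4, 1], [-0.9, 0.45, -0.1, 0, 0, 0.35, 1], [-0.85, 0.45, -0.1, 0, 0, 0.4, 1], [-0.85, 0.5, -0.05, 0, 0, 0.4, 1], [-0.85, 0.55, -0.1, 0, 0, 0.4, 1]]
  ]
}}

```text
clock: 3.25
position: [0.5655, 0.0986, 0.2507]
tool_rot: [-3.141, 0.0, 1.565]
force: [0.4, -0.1, 0.4]
grip_width: 0.0851
finger_force: 0.0
```

```bash
python3 - <<'E'
from h import *
import pickle
s=observe();f=grab_frame('wrist');pickle.dump((s,f),open('w1.pkl','wb'));print(s['position'],s['tool_rot'],s['qpos'])
cv2.imwrite('pics/w1.png',cv2.resize(f['color'][:,:,::-1],(800,500),interpolation=cv2.INTER_CUBIC))
plan((.5647,.0996,.25,1.5683),[(.5285,-.325,.2,.81,24)])
E
```

```text
[0.56551971 0.09861154 0.25071053] [-3.14140933e+00  7.60984098e-05  1.56464958e+00] [-0.56383068  0.41393162  0.40040999  1.69401168 -0.17963007  1.0702029
 -0.11330413]
[[[-0.9,-0.05,0.1,0,0,0.3,1],[-0.85,-0.05,0.1,0,0,0.3,1],[-0.9,-0.05,0.1,0,0,0.3,1],[-0.9,0,0.1,0,0,0.3,1],[-0.9,0.05,0.1,0,0,0.3,1],[-0.85,0.1,0.15,0,0,0.3,1],[-0.9,0.05,0.1,0,0,0.3,1],[-0.9,0.15,0.1,0,0,0.3,1],[-0.85,0.15,0.1,0,0,0.3,1],[-0.9,0.15,0.1,0,0,0.3,1]]]
[[[-0.85,0.2,0.1,0,0,0.3,1],[-0.85,0.25,0.1,0,0,0.3,1],[-0.85,0.25,0.1,0,0,0.3,1],[-0.85,0.3,0.1,0,0,0.3,1],[-0.8,0.3,0.1,0,0,0.35,1],[-0.85,0.35,0.1,0,0,0.3,1],[-0.8,0.35,0.1,0,0,0.3,1],[-0.8,0.4,0.1,0,0,0.3,1],[-0.8,0.4,0.15,0,0,0.3,1],[-0.75,0.45,0.1,0,0,0.3,1]]]
[[[-0.75,0.45,0.1,0,0,0.3,1],[-0.75,0.5,0.1,0,0,0.3,1],[-0.7,0.5,0.1,0,0,0.3,1],[-0.75,0.55,0.1,0,0,0.3,1],[0,0,0,0,0,0,1],[0,0,0,0,0,0,1],[0,0,0,0,0,0,1],[0,0,0,0,0,0,1],[0,0,0,0,0,0,1],[0,0,0,0,0,0,1]]]
end [ 0.5281 -0.3252  0.2   ] 0.8091
```

View pics/w1.png

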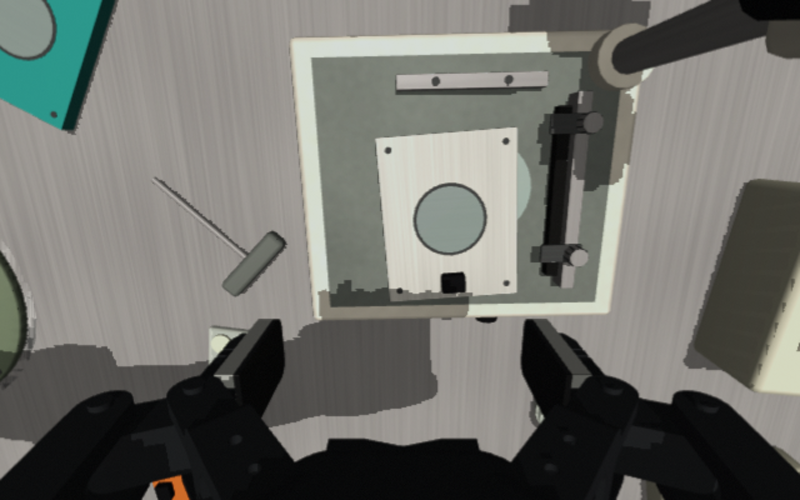

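The wrist view (scaled 1.25) shows plate corners FL(375,138), RL(518,127), RR(518,293) and FR(391,300). The base corners are at (291,39), (317,318) and (608,313). The stop's inner edge runs (397,91)-(548,86), and the rubber strip's face is at about (557,107)-(545,276).

```bash
python3 - <<'E'
from h import *
import pickle
np.set_printoptions(precision=4,suppress=True)
s,f=pickle.load(open('w1.pkl','rb'));t=grab_frame('top')
W=lambda x,y:((x+.5)/1.25-.5,(y+.5)/1.25-.5)
U=lambda x,y:(x/3.6+235-.35,y/3.6+100-.35)
for n,a,z,u in(('pFL',(375,138),.071,(128,301)),('pRL',(518,127),.071,(116,157)),('pRR',(518,293),.071,(299,142)),('pFR',(391,300),.071,(313,284)),
 ('bFL',(291,39),.055,(33,390)),('bFR',(317,318),.055,(345,380)),('bRR',(608,313),.055,(332,30)),('stF',(397,91),.0610,None),('stR',(548,86),.061,None),('fnL',(557,107),.065,None),('fnR',(545,276),.065,None),('scL',(593,123),.096,(110,88)),('scR',(578,257),.096,(244,80))):
    print(n,onz(f,W(*a),z,s), tri([ray(f,W(*a),s),ray(t,U(*u))]) if u else '')
E
```

```text
pFL [0.5425 0.1702 0.071 ] [0.5429 0.1689 0.0653]
pRL [0.6623 0.1784 0.071 ] [0.6668 0.1788 0.0534]
pRR [0.6734 0.0296 0.071 ] [0.675  0.0263 0.0627]
pFR [0.5541 0.0231 0.071 ] [0.5549 0.0172 0.0586]
bFL [0.4738 0.2492 0.055 ] [0.4733 0.2487 0.0529]
bFR [ 0.4792 -0.0027  0.055 ] [ 0.4774 -0.008   0.0448]
bRR [0.7693 0.0016 0.055 ] [ 0.7746 -0.0029  0.0453]
stF [0.5612 0.2081 0.061 ] 
stR [0.6877 0.2112 0.061 ] 
fnL [0.6955 0.1944 0.065 ] 
fnR [0.6994 0.0443 0.065 ] 
scL [0.7134 0.1805 0.096 ] [0.7158 0.1796 0.0881]
scR [0.7143 0.0722 0.096 ] [0.7191 0.0696 0.0868]
```

Emit:
{"method": "move_arm", "body": {
  "plan": [
    [[-0.9, -0.05, 0.1, 0, 0, 0.3, 1], [-0.85, -0.05, 0.1, 0, 0, 0.3, 1], [-0.9, -0.05, 0.1, 0, 0, 0.3, 1], [-0.9, 0, 0.1, 0, 0, 0.3, 1], [-0.9, 0.05, 0.1, 0, 0, 0.3, 1], [-0.85, 0.1, 0.15, 0, 0, 0.3, 1], [-0.9, 0.05, 0.1, 0, 0, 0.3, 1], [-0.9, 0.15, 0.1, 0, 0, 0.3, 1], [-0.85, 0.15, 0.1, 0, 0, 0.3, 1], [-0.9, 0.15, 0.1, 0, 0, 0.3, 1]]
  ]
}}

```text
clock: 4.35
position: [0.5489, -0.0787, 0.2295]
tool_rot: [3.142, 0.0, 1.251]
force: [-0.2, 0.1, -0.7]
grip_width: 0.0854
finger_force: 0.0
```

Emit:
{"method": "move_arm", "body": {
  "plan": [
    [[-0.85, 0.2, 0.1, 0, 0, 0.3, 1], [-0.85, 0.25, 0.1, 0, 0, 0.3, 1], [-0.85, 0.25, 0.1, 0, 0, 0.3, 1], [-0.85, 0.3, 0.1, 0, 0, 0.3, 1], [-0.8, 0.3, 0.1, 0, 0, 0.35, 1], [-0.85, 0.35, 0.1, 0, 0, 0.3, 1], [-0.8, 0.35, 0.1, 0, 0, 0.3, 1], [-0.8, 0.4, 0.1, 0, 0, 0.3, 1], [-0.8, 0.4, 0.15, 0, 0, 0.3, 1], [-0.75, 0.45, 0.1, 0, 0, 0.3, 1]]
  ]
}}

```text
clock: 5.35
position: [0.5339, -0.2553, 0.2084]
tool_rot: [-3.141, 0.0, 0.932]
force: [0.2, 1.2, -0.3]
grip_width: 0.085
finger_force: 0.0
```

Emit:
{"method": "move_arm", "body": {
  "plan": [
    [[-0.75, 0.45, 0.1, 0, 0, 0.3, 1], [-0.75, 0.5, 0.1, 0, 0, 0.3, 1], [-0.7, 0.5, 0.1, 0, 0, 0.3, 1], [-0.75, 0.55, 0.1, 0, 0, 0.3, 1], [0, 0, 0, 0, 0, 0, 1], [0, 0, 0, 0, 0, 0, 1], [0, 0, 0, 0, 0, 0, 0.1], [0, 0, 0, 0, 0, 0, 0.1], [0, 0, 0, 0, 0, 0, 0.1], [0, 0, 0, 0, 0, 0, 0.1]]
  ]
}}

```text
clock: 6.35
position: [0.5281, -0.3245, 0.2008]
tool_rot: [3.141, -0.0, 0.809]
force: [-0.5, -0.2, 0.3]
grip_width: 0.047
finger_force: 0.0
```

```bash
python3 - <<'E'
from h import *
import pickle
s=observe();f=grab_frame('wrist');pickle.dump((s,f),open('w2.pkl','wb'));print(s['position'],s['tool_rot'],s['qpos'])
u,v=proj(f,(.5285,-.325,.06),s);print(u,v);x,y=int(u)-100,max(0,int(v)-75);print(x,y)
im=f['color'][:,:,::-1][y:y+150,x:x+200];print(im.shape)
cv2.imwrite('pics/w2.png',cv2.resize(im,None,fx=4,fy=4,interpolation=cv2.INTER_CUBIC))
E
```

```text
[ 0.52810782 -0.32452584  0.20082277] [ 3.14149746e+00 -1.99591034e-04  8.09359490e-01] [ 0.06259013  0.58566757  0.60416408  1.63720049 -0.37370432  1.03645055
  0.02022815]
323.65856806173616 184.19304019632997
223 109
(150, 200, 3)
```

View pics/w2.png

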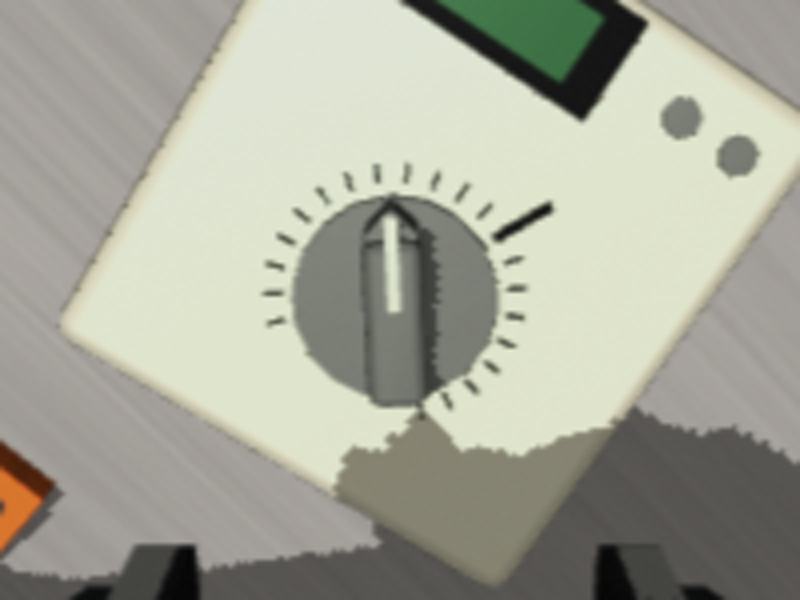

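In the wrist crop (4x, offset 223,109) the pointer's nose is at (388,200) and its white line runs (390,222)-(395,310). The disc is centred at (395,297), the bar's far end is at (397,403), and the long mark runs (495,238)-(552,207). The choice of heat control is confirmed.

```bash
python3 - <<'E'
from h import *
import pickle
np.set_printoptions(precision=4,suppress=True)
s,f=pickle.load(open('w2.pkl','rb'));t=grab_frame('top');sc=grab_frame('scene')
W=lambda x,y:((x+.5)/4-.5+223,(y+.5)/4-.5+109)
T=lambda x,y:(x/5+395-.4,y/5+145-.4);S=lambda x,y:((x-400)/5+160-.4,y/5+180-.4)
g=lambda x,y,z:onz(f,W(x,y),z,s)
ang=lambda v:np.arctan2(v[1],v[0])
d=g(395.5,297,.061);nose=g(388,200,.083);l0=g(390,222,.0855);l1=g(395,310,.0855)
m0=g(495,238,.055);m1=g(552,207,.055);mm=(m0+m1)/2
e=g(397,403,.0855)
print('disc',d,'nose',nose,'end',e,'line',l0,l1,ang(l0-l1),'bar',ang(nose-e))
print('mark',mm,np.linalg.norm(mm-d),ang((mm-d)),ang(m1-m0))
# scale ends: first (274,322) & last (421,412)
a=g(274,322,.055)-d;b=g(421,412,.055)-d;print('ends',ang(a),ang(b))
cl=g(62,322,.055);cf=g(497,583,.055);print('case',cl,cf,np.linalg.norm(cl-cf),ang(cl-cf)-np.pi/2)
print('mark3d',tri([ray(f,W(523,222),s),ray(t,T(226,147)),ray(sc,S(547,142))]),'disc3d',tri([ray(f,W(395.5,297),s),ray(t,T(217,207)),ray(sc,S(582,102))]))
E
```

```text
disc [ 0.528  -0.3224  0.061 ] nose [ 0.5457 -0.3014  0.083 ] end [ 0.5146 -0.3371  0.0855] line [ 0.5429 -0.3051  0.0855] [ 0.5297 -0.3206  0.0855] 0.865241691577163 bar 0.853443433235121
mark [ 0.5633 -0.3316  0.055 ] 0.03693342893374574 -0.25467226565592016 -0.25302726608059967
ends 2.630017792490928 -2.127362688380549
case [ 0.4609 -0.2695  0.055 ] [ 0.4924 -0.3996  0.055 ] 0.13387811518070686 0.2373623868867234
mark3d [ 0.564  -0.3325  0.055 ] disc3d [ 0.5281 -0.3243  0.0585]
```

```bash
python3 - <<'E'
from h import *
plan((.5281,-.3252,.2,.8091),[(.528,-.3234,.065,.857,8)],grip=.1)
E
```

```text
[[[0,0,0.85,0,0,-0.05,0.1],[0,0,0.85,0,0,-0.05,0.1],[0,0,0.85,0,0,-0.05,0.1],[0.05,-0.05,0.8,0,0,-0.1,0.1],[0,0,0.85,0,0,-0.05,0.1],[0,0,0.85,0,0,-0.05,0.1],[0,0,0.85,0,0,-0.05,0.1],[0,0,0.85,0,0,-0.05,0.1],[0,0,0,0,0,0,0.1],[0,0,0,0,0,0,0.1]]]
end [ 0.528  -0.3238  0.065 ] 0.8562
```

Emit:
{"method": "move_arm", "body": {
  "plan": [
    [[0.05, -0.05, 0.85, 0, 0, -0.05, 0.1], [0, 0, 0.85, 0, 0, -0.05, 0.1], [0, 0, 0.85, 0, 0, -0.05, 0.1], [0.05, -0.05, 0.8, 0, 0, -0.1, 0.1], [0, 0, 0.85, 0, 0, -0.05, 0.1], [0, 0, 0.85, 0, 0, -0.05, 0.1], [0, 0, 0.85, 0, 0, -0.05, 0.1], [0, 0, 0.85, 0, 0, -0.05, 0.1], [0, 0, 0, 0, 0, 0, -1], [0, 0, 0, 0, 0, 0, -1]]
  ],
  "grip_force": 30
}}

```text
clock: 7.5
position: [0.5278, -0.3222, 0.0661]
tool_rot: [-3.142, 0.0, 0.856]
force: [0.9, -0.3, -0.9]
grip_width: 0.0187
finger_force: 0.0
```

Emit:
{"method": "move_arm", "body": {
  "plan": [
    [[0, 0, 0, 0, 0, 0, -1], [0, 0, 0, 0, 0, 0, -1], [0, 0, 0, 0, 0, 0, -1], [0, 0, 0, 0, 0, 0, -1], [0, 0, 0, 0, 0, 0, -1], [0, 0, 0, 0, 0, 0, -1], [0, 0, 0, 0, 0, 0, -1], [0, 0, 0, 0, 0, 0, -1], [0, 0, 0, 0, 0, 0, -1], [0, 0, 0, 0, 0, 0, -1]]
  ]
}}

```text
clock: 8.5
position: [0.5278, -0.322, 0.0657]
tool_rot: [-3.142, 0.0, 0.856]
force: [0.3, -0.1, -0.0]
grip_width: 0.0
finger_force: 0.0
```

The fingers shut on nothing, so I'll look before going on.

```bash
python3 - <<'E'
from h import *
import pickle
s=observe();f=grab_frame('wrist');g=grab_frame('scene');print(s['position'],s['grip_width'])
a=f['color'][100:400,170:470,::-1];b=g['color'][150:260,140:260,::-1]
o=np.zeros((400,800,3),np.uint8);o[:400,:400]=cv2.resize(a,(400,400),interpolation=3);o[:366,400:]=cv2.resize(b,(400,366),interpolation=3)
cv2.imwrite('pics/w3.png',o)
E
```

```text
[ 0.52781604 -0.32203839  0.06567731] 5.675382769325658e-06
```

View pics/w3.png

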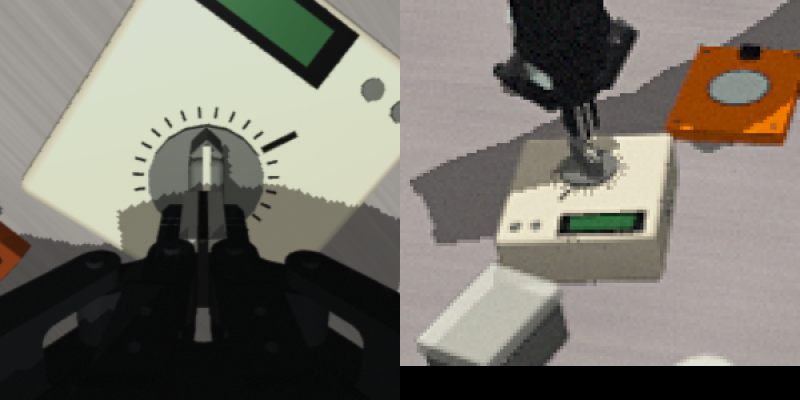

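The picture shows the closed fingers at about (165-250, 205-240), with the bar at (190-222, 130-205) seemingly in front of them. I'll enlarge the contact area.

```bash
python3 - <<'E'
from h import *
s=observe();f=grab_frame('wrist');g=grab_frame('scene')
K=np.array(s['position'])
print('TCP px',proj(f,K,s),'grasp px',proj(f,K+[0,0,.019],s),'scene TCP',proj(g,K),'bar ends top',proj(f,(.543,-.305,.0855),s),proj(f,(.5146,-.3371,.0855),s))
a=f['color'][180:320,270:370,::-1];a=np.clip(a.astype(float)*1.6+15,0,255).astype(np.uint8)
b=g['color'][175:215,175:215,::-1];b=np.clip(b.astype(float)*1.4+10,0,255).astype(np.uint8)
o=np.zeros((560,800,3),np.uint8);o[:560,:400]=cv2.resize(a,(400,560),interpolation=3);o[:400,400:]=cv2.resize(b,(400,400),interpolation=3)
cv2.imwrite('pics/w4.png',o)
E
```

```text
TCP px [323.33114815 238.45102339] grasp px [323.41401435 252.48242929] scene TCP [196.4899353  198.06078533] bar ends top [324.07270805 211.25311468] [323.09037686 287.368446  ]
```

View pics/w4.png

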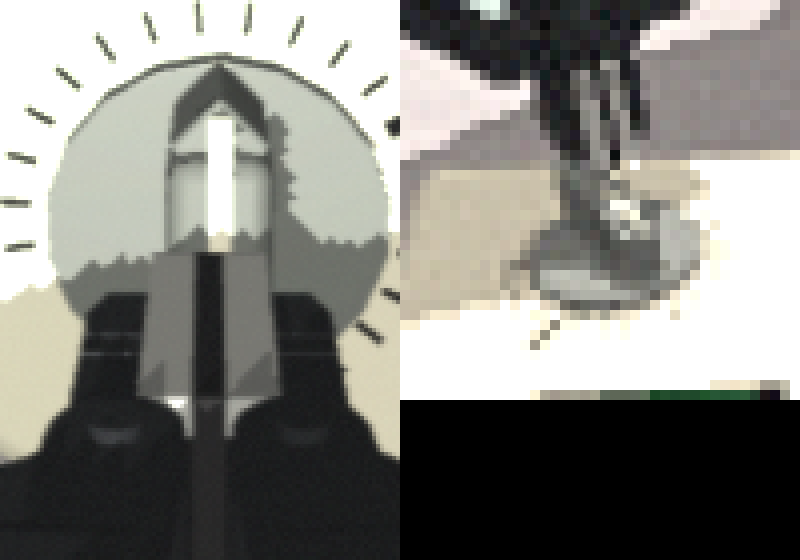

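The enlarged view shows the shut pad tips at (195-222, 253), standing above the bar rather than beside it. In the scene crop they end at about (605,165), where the TCP should be at (615,230). I'll measure where the tips really are.

```bash
python3 - <<'E'
from h import *
s=observe();g=grab_frame('scene');f=grab_frame('wrist')
p=np.array(s['position'])
for h in(0,.01,.015,.02,.025,.03,.035):
    Rm=R.from_euler('xyz',s['tool_rot']).as_matrix()
    print(h,'scene',proj(g,p+[0,0,h]).round(1),'wrist front edge',proj(f,p+Rm@[.011,0,-h],s).round(1),'centre',proj(f,p+Rm@[0,0,-h],s).round(1))
print('nose',proj(f,(.5457,-.3014,.083),s),'white line',proj(f,(.5429,-.3051,.0855),s),proj(f,(.5297,-.3206,.0855),s))
E
```

```text
0 scene [196.5 198.1] wrist front edge [323.4 220.5] centre [323.3 238.5]
0.01 scene [195.9 195.4] wrist front edge [323.4 226.6] centre [323.4 245.5]
0.015 scene [195.7 194.1] wrist front edge [323.4 230. ] centre [323.4 249.3]
0.02 scene [195.4 192.8] wrist front edge [323.5 233.5] centre [323.4 253.3]
0.025 scene [195.1 191.4] wrist front edge [323.5 237.3] centre [323.4 257.6]
0.03 scene [194.8 190.1] wrist front edge [323.5 241.2] centre [323.5 262.1]
0.035 scene [194.5 188.7] wrist front edge [323.6 245.5] centre [323.5 266.9]
nose [323.44512668 201.29562807] white line [324.05886395 211.57625128] [324.31838953 249.06743374]
```

The closed tips fit about 28 mm behind the nominal TCP. The open fingers in the first wrist picture give the same figure (42 mm where 13 is expected). I'll reopen and go about 24 mm lower, gently.

Emit:
{"method": "move_arm", "body": {
  "plan": [
    [[0.05, 0.05, 0, 0, 0, 0, 0.1], [0, 0, 0, 0, 0, 0, 0.1], [0, 0, 0, 0, 0, 0, 0.1], [0, 0, 0, 0, 0, 0, 0.1], [0, 0, 0, 0, 0, 0, 0.1], [0, 0, 0.4, 0, 0, 0, 0.1], [0, 0, 0.4, 0, 0, 0, 0.1], [0, 0, 0.4, 0, 0, 0, 0.1], [0, 0, 0, 0, 0, 0, 0.1], [0, 0, 0, 0, 0, 0, 0.1]]
  ]
}}

```text
clock: 9.8
position: [0.529, -0.322, 0.0414]
tool_rot: [-3.141, 0.0, 0.856]
force: [-0.2, -0.4, -0.5]
grip_width: 0.047
finger_force: 0.0
```

Emit:
{"method": "move_arm", "body": {
  "plan": [
    [[0, 0, 0, 0, 0, 0, -1], [0, 0, 0, 0, 0, 0, -1], [0, 0, 0, 0, 0, 0, -1], [0, 0, 0, 0, 0, 0, -1], [0, 0, 0, 0, 0, 0, -1], [0, 0, 0, 0, 0, 0, -1], [0, 0, 0, 0, 0, 0, -1], [0, 0, 0, 0, 0, 0, -1], [0, 0, 0, 0, 0, 0, -1], [0, 0, 0, 0, 0, 0, -1]]
  ]
}}

```text
clock: 10.8
position: [0.5296, -0.3221, 0.0421]
tool_rot: [3.141, -0.0, 0.856]
force: [1.1, -0.5, 6.1]
grip_width: 0.0128
finger_force: 33.5
```

Emit:
{"method": "move_arm", "body": {
  "plan": [
    [[0, 0, -0.05, 0, 0, 0.3, -1], [0, 0, -0.05, 0, 0, 0.6, -1], [0, 0, 0, 0, 0, 0.6, -1], [0, 0, 0, 0, 0, 0.6, -1], [0, 0, 0, 0, 0, 0.6, -1], [0, 0, 0, 0, 0, 0.6, -1], [0, 0, 0, 0, 0, 0.6, -1], [0, 0, 0, 0, 0, 0.6, -1], [0, 0, 0, 0, 0, 0.6, -1], [0, 0, 0, 0, 0, 0.6, -1]]
  ]
}}

```text
clock: 11.8
position: [0.5303, -0.3234, 0.0426]
tool_rot: [3.138, -0.0, 0.256]
force: [15.0, -16.8, -35.1]
grip_width: 0.0131
finger_force: 30.0
```

Emit:
{"method": "move_arm", "body": {
  "plan": [
    [[0, 0, 0, 0, 0, 0.8, -1], [0, 0, 0, 0, 0, 0.8, -1], [0, 0, 0, 0, 0, 0.8, -1], [0, 0, 0, 0, 0, 0.8, -1], [0, 0, 0, 0, 0, 0.8, -1], [0, 0, 0, 0, 0, 0.5, -1], [0, 0, 0, 0, 0, 0.35, -1], [0, 0, 0, 0, 0, 0, -1], [0, 0, 0, 0, 0, 0, -1], [0, 0, 0, 0, 0, 0, -1]]
  ]
}}

```text
clock: 12.8
position: [0.5301, -0.3249, 0.0428]
tool_rot: [3.136, -0.003, -0.251]
force: [15.4, -25.1, -35.2]
grip_width: 0.0133
finger_force: 29.6
```

```bash
python3 - <<'E'
from h import *
s=observe();print(s['position'],s['tool_rot'],s['force'],s['moment'],s['grip_width'],s['finger_force'],s['qpos'])
f=grab_frame('wrist');import pickle;pickle.dump((s,f),open('w5.pkl','wb'))
cv2.imwrite('pics/w5.png',crop(f['color'][:,:,::-1],240,150,160,120,5))
E
```

```text
[ 0.53014972 -0.32488713  0.04281701] [ 3.13609954e+00 -3.03828674e-03 -2.50711815e-01] [ 15.44682451 -25.05974241 -35.16718892] [-5.25898929 -3.43058015  0.03840472] 0.013277605884852871 29.627197086811066 [-0.01618483  0.86933923  0.75139783  1.75420055 -0.7729785   0.83509857
 -0.71822427]
```

View pics/w5.png

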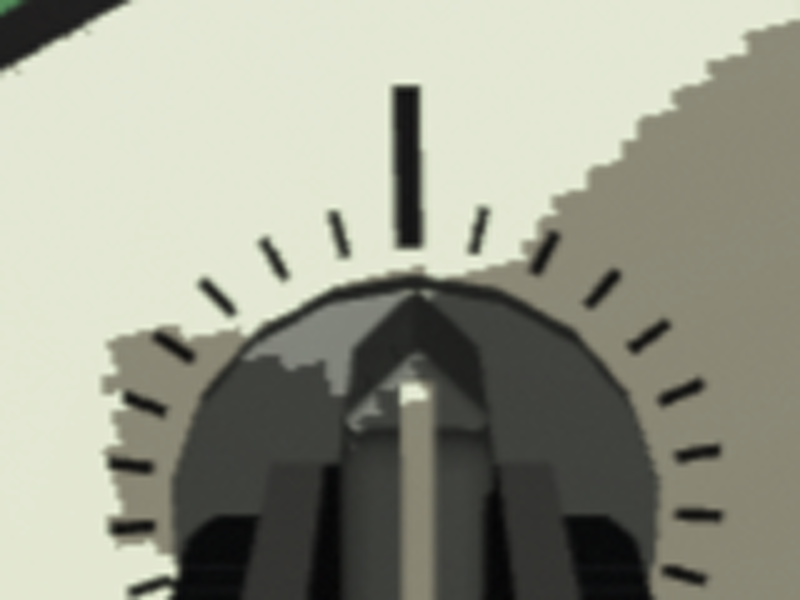

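The crop shows the long mark (405,87)-(409,247) with the pointer nose at (415,290) and the disc centre at about x = 415. The pointer is about 0.02 rad from the mark, well within 0.11. I'll relieve the strain, let go and rise.

Emit:
{"method": "move_arm", "body": {
  "plan": [
    [[0.05, 0.05, 0.08, 0, 0, 0, -1], [0, 0, 0, 0, 0, 0, -1], [0, 0, 0, 0, 0, 0, 0.1], [0, 0, 0, 0, 0, 0, 0.1], [0, 0, 0, 0, 0, 0, 0.1], [0, 0, 0, 0, 0, 0, 0.1], [0, 0, -0.3, 0, 0, 0, 0.1], [0, 0, -0.8, 0, 0, 0, 0.1], [0, 0, -0.8, 0, 0, 0, 0.1], [0, 0, -0.8, 0, 0, 0, 0.1]]
  ]
}}

```text
clock: 13.85
position: [0.5302, -0.3234, 0.0981]
tool_rot: [3.141, -0.001, -0.249]
force: [-0.7, 0.3, -0.2]
grip_width: 0.0473
finger_force: 0.0
```

Emit:
{"method": "move_arm", "body": {
  "plan": [
    [[0, 0, -1, 0, 0, 0, 0.1], [0, 0, -1, 0, 0, 0, 0.1], [0, 0, -1, 0, 0, 0, 0.1], [0, 0, -1, 0, 0, 0, 0.1], [0, 0, -1, 0, 0, 0, 0.1], [0, 0, 0, 0, 0, 0, -1], [0, 0, 0, 0, 0, 0, -1], [0, 0, 0, 0, 0, 0, -1], [0, 0, 0, 0, 0, 0, -1], [0, 0, 0, 0, 0, 0, -1]]
  ]
}}

```text
clock: 14.85
position: [0.5298, -0.3231, 0.1957]
tool_rot: [3.142, 0.001, -0.249]
force: [-0.2, 0.1, 0.1]
grip_width: -0.0006
finger_force: 0.0
```

```bash
python3 - <<'E'
from h import *
import pickle
s=observe();f=grab_frame('wrist');g=grab_frame('scene');pickle.dump((s,f,g),open('w6.pkl','wb'));print(s['clock'],s['position'],s['tool_rot'],s['grip_width'],s['force'])
u,v=proj(f,(.528,-.3235,.06),s);x,y=int(u)-60,int(v)-60;print(x,y)
a=crop(f['color'][:,:,::-1],x,max(y,0),120,120,3.5)
u,v=proj(g,s['position']);x2,y2=int(u)-25,int(v)-40;print(x2,y2,u,v)
b=crop(g['color'][:,:,::-1],x2,y2,50,60,7)
o=np.zeros((420,770,3),np.uint8);o[:420,:420]=a;o[:420,420:]=b;cv2.imwrite('pics/w6.png',o)
E
```

```text
14.85 [ 0.52979286 -0.32308559  0.19574288] [ 3.14157073e+00  6.68420537e-04 -2.48940678e-01] -0.0006403550046501395 [-0.24501432  0.10442157  0.096753  ]
264 125
163 122 188.2884182418867 162.02350817324404
```

View pics/w6.png

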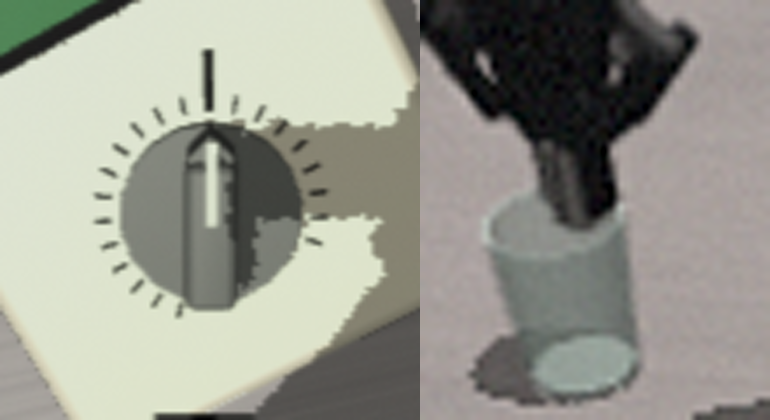

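The wrist crop shows the released pointer (nose (210,130), line x = 211) in line with the long mark at x = 208, so the dial is set. In the scene crop the shut tip is at (580,228). The open tips in the first wrist view also work out at about 43 mm behind the nominal TCP, with front edges at x of about +10 mm. Next comes the plate: side push first.

```bash
cat >> h.py <<'E'
B0=np.array([.6233,.1247]);BY=.021
def b2w(x,y): c,s=np.cos(BY),np.sin(BY);return B0+[c*x-s*y,s*x+c*y]
def w2b(p): c,s=np.cos(BY),np.sin(BY);d=np.array(p[:2])-B0;return np.array([c*d[0]+s*d[1],-s*d[0]+c*d[1]])
E
python3 - <<'E'
from h import *
import pickle
s,f,g=pickle.load(open('w6.pkl','rb'))
for h in(.02,.025,.03,.035):print(h,proj(g,np.array(s['position'])+[0,0,h]))
a=b2w(-.0157,-.124);print(a)
plan((*s['position'],s['tool_rot'][2]),[(*a,.19,1.592,20),(*a,.075,1.592,8)])
E
```

```text
0.02 [187.0385655  155.98582363]
0.025 [186.72277645 154.45681354]
0.03 [186.40564608 152.91986772]
0.035 [186.08716895 151.37493562]
[6.10207270e-01 3.97665228e-04]
[[[0,-0.85,0,0,0,-0.9,1],[0.05,-0.8,0.05,0,0,-0.85,1],[0.15,-0.85,0,0,0,-0.9,1],[0.25,-0.8,0,0,0,-0.85,1],[0.3,-0.75,0,0,0,-0.9,1],[0.35,-0.75,0.05,0,0,-0.85,1],[0.45,-0.75,0,0,0,-0.9,1],[0.5,-0.65,0,0,0,-0.9,1],[0.55,-0.6,0.05,0,0,-0.85,1],[0.6,-0.6,0,0,0,-0.9,1]]]
[[[0.65,-0.5,0,0,0,-0.85,1],[0.7,-0.45,0,0,0,-0.9,1],[0.75,-0.35,0.05,0,0,-0.9,1],[0.8,-0.35,0,0,0,-0.85,1],[0.8,-0.2,0,0,0,-0.9,1],[0.8,-0.2,0.05,0,0,-0.85,1],[0.8,-0.05,0,0,0,-0.9,1],[0.85,0,0,0,0,-0.85,1],[0.85,0.05,0,0,0,-0.9,1],[0.8,0.15,0.05,0,0,-0.9,1]]]
[[[0,0,0.7,0,0,0,1],[0,0,0.75,0,0,0,1],[0,0,0.7,0,0,0,1],[0,0,0.7,0,0,0,1],[0,0,0.75,0,0,0,1],[0,0,0.7,0,0,0,1],[0,0,0.7,0,0,0,1],[0,0,0.75,0,0,0,1],[0,0,0,0,0,0,1],[0,0,0,0,0,0,1]]]
end [6.105e-01 2.000e-04 7.470e-02] 1.5941
```

Emit:
{"method": "move_arm", "body": {
  "plan": [
    [[0, -0.85, 0, 0, 0, -0.9, 1], [0.05, -0.8, 0.05, 0, 0, -0.85, 1], [0.15, -0.85, 0, 0, 0, -0.9, 1], [0.25, -0.8, 0, 0, 0, -0.85, 1], [0.3, -0.75, 0, 0, 0, -0.9, 1], [0.35, -0.75, 0.05, 0, 0, -0.85, 1], [0.45, -0.75, 0, 0, 0, -0.9, 1], [0.5, -0.65, 0, 0, 0, -0.9, 1], [0.55, -0.6, 0.05, 0, 0, -0.85, 1], [0.6, -0.6, 0, 0, 0, -0.9, 1]]
  ]
}}

```text
clock: 15.95
position: [0.5701, -0.1606, 0.1929]
tool_rot: [-3.141, 0.0, 0.676]
force: [0.5, 0.1, -0.3]
grip_width: 0.0855
finger_force: 0.0
```

Emit:
{"method": "move_arm", "body": {
  "plan": [
    [[0.65, -0.5, 0, 0, 0, -0.85, 1], [0.7, -0.45, 0, 0, 0, -0.9, 1], [0.75, -0.35, 0.05, 0, 0, -0.9, 1], [0.8, -0.35, 0, 0, 0, -0.85, 1], [0.8, -0.2, 0, 0, 0, -0.9, 1], [0.8, -0.2, 0.05, 0, 0, -0.85, 1], [0.8, -0.05, 0, 0, 0, -0.9, 1], [0.85, 0, 0, 0, 0, -0.85, 1], [0.85, 0.05, 0, 0, 0, -0.9, 1], [0.8, 0.15, 0.05, 0, 0, -0.9, 1]]
  ]
}}

```text
clock: 16.95
position: [0.6107, 0.0008, 0.19]
tool_rot: [-3.141, 0.0, 1.598]
force: [0.6, -0.5, -0.3]
grip_width: 0.0852
finger_force: 0.0
```

Emit:
{"method": "move_arm", "body": {
  "plan": [
    [[0, 0, 0.7, 0, 0, 0, 1], [0, 0, 0.75, 0, 0, 0, 1], [0, 0, 0.7, 0, 0, 0, 1], [0, 0, 0.7, 0, 0, 0, 1], [0, 0, 0.75, 0, 0, 0, 1], [0, 0, 0.7, 0, 0, 0, 1], [0, 0, 0.7, 0, 0, 0, 1], [0, 0, 0.75, 0, 0, 0, 1], [0, 0, 0, 0, 0, 0, 1], [0, 0, 0, 0, 0, 0, 1]]
  ]
}}

```text
clock: 17.95
position: [0.6106, -0.0, 0.075]
tool_rot: [-3.141, 0.0, 1.594]
force: [0.5, 0.1, 0.8]
grip_width: 0.0853
finger_force: 0.0
```

```bash
python3 - <<'E'
from h import *
s=observe();print(s['clock'],s['position'],s['tool_rot'],s['grip_width'],w2b(s['position']),s['qpos'])
f=grab_frame('wrist')
# finger tip edges: dark pixels rows in the wrist view
a=f['color'].astype(int).sum(2)
for v in range(236,276,4):
    r=np.where(a[v]<150)[0]; l=r[(r<315)&(r>150)];q=r[(r>330)&(r<500)]; print(v,l.max() if len(l) else None,q.min() if len(q) else None)
E
```

```text
17.95 [ 6.10602364e-01 -1.25606596e-05  7.49626239e-02] [-3.14126063e+00  1.76381980e-04  1.59406798e+00] 0.08525385148139727 [-0.01531361 -0.12441843] [-0.3465325   0.68935386  0.37334975  1.7547478  -0.34230372  0.7623972
  0.2225674 ]
236 None 366
240 None 370
244 None None
248 None None
252 None None
256 223 421
260 224 420
264 225 419
268 225 419
272 225 418
```

Emit:
{"method": "move_arm", "body": {
  "plan": [
    [[0, 0, 0.6, 0, 0, 0, 1], [0, 0, 0.6, 0, 0, 0, 1], [0, 0, 0.5, 0, 0, 0, 1], [0, 0, 0.3, 0, 0, 0, 1], [0, 0, 0.2, 0, 0, 0, 1], [0, 0, 0.2, 0, 0, 0, 1], [0, 0, 0.1, 0, 0, 0, 1], [0, 0, 0.1, 0, 0, 0, 1], [0, 0, 0.1, 0, 0, 0, 1], [0, 0, 0, 0, 0, 0, 1]]
  ]
}}

```text
clock: 19.0
position: [0.6106, 0.0002, 0.021]
tool_rot: [3.142, -0.0, 1.594]
force: [0.5, -0.8, 0.3]
grip_width: 0.0851
finger_force: 0.0
```

Emit:
{"method": "move_arm", "body": {
  "plan": [
    [[0.2, 0, 0, 0, 0, 0, 1], [0.2, 0, 0, 0, 0, 0, 1], [0.2, 0, 0, 0, 0, 0, 1], [0.2, 0, 0, 0, 0, 0, 1], [0.2, 0, 0, 0, 0, 0, 1], [0.2, 0, 0, 0, 0, 0, 1], [0.2, 0, 0, 0, 0, 0, 1], [0.2, 0, 0, 0, 0, 0, 1], [0.2, 0, 0, 0, 0, 0, 1], [0.2, 0, 0, 0, 0, 0, 1]]
  ]
}}

```text
clock: 20.0
position: [0.6097, 0.0404, 0.0211]
tool_rot: [-3.142, 0.0, 1.594]
force: [-0.3, -2.2, 0.3]
grip_width: 0.0856
finger_force: 1.0
```

```bash
python3 - <<'E'
from h import *
s=observe();print(s['clock'],s['position'],s['tool_rot'],w2b(s['position']),s['force'],s['moment'])
t=grab_frame('top')['color'].astype(int)
b=cv2.imread('pics/top0.png')[:,:,::-1].astype(int)
d=(abs(t-b).sum(2)>60)
# plate's left edge along top-image rows: bright->grey transitions
for v in(150,158,166,174,180):
    print(v,t[v,255:285].mean(1).astype(int).tolist())
E
```

```text
20.0 [0.60965661 0.04041782 0.02111692] [-3.14157390e+00  1.69011997e-05  1.59415343e+00] [-0.01541018 -0.08397711] [-0.29903798 -2.15288141  0.30167199] [-0.35744243  0.00521061  0.01008719]
150 [189, 143, 32, 37, 241, 220, 216, 218, 216, 218, 218, 218, 219, 219, 221, 220, 232, 200, 48, 64, 74, 75, 74, 76, 78, 80, 79, 76, 78, 82]
158 [185, 227, 16, 51, 247, 222, 225, 222, 221, 221, 222, 225, 233, 251, 39, 60, 71, 77, 84, 46, 49, 20, 18, 20, 15, 23, 23, 26, 14, 20]
166 [51, 235, 15, 42, 254, 230, 226, 228, 243, 195, 1, 0, 41, 71, 73, 70, 81, 86, 83, 82, 84, 84, 86, 86, 82, 84, 84, 82, 84, 87]
174 [190, 223, 3, 51, 251, 90, 56, 70, 76, 75, 76, 72, 71, 82, 78, 79, 83, 80, 81, 80, 83, 80, 83, 81, 77, 85, 87, 84, 91, 87]
180 [100, 62, 64, 71, 69, 80, 79, 78, 85, 80, 84, 81, 85, 85, 89, 89, 90, 88, 87, 83, 91, 88, 90, 86, 90, 92, 88, 89, 86, 87]
```

Emit:
{"method": "move_arm", "body": {
  "plan": [
    [[0.1, 0, 0, 0, 0, 0, 1], [0.1, 0, 0, 0, 0, 0, 1], [0.05, 0, 0, 0, 0, 0, 1], [0.05, 0, 0, 0, 0, 0, 1], [0, 0, 0, 0, 0, 0, 1], [0, 0, 0, 0, 0, 0, 1], [0, 0, 0, 0, 0, 0, 1], [0, 0, 0, 0, 0, 0, 1], [0, 0, 0, 0, 0, 0, 1], [0, 0, 0, 0, 0, 0, 1]]
  ]
}}

```text
clock: 21.05
position: [0.6096, 0.0461, 0.0211]
tool_rot: [3.142, -0.0, 1.594]
force: [-0.2, -0.0, 0.2]
grip_width: 0.0855
finger_force: 0.0
```

Emit:
{"method": "move_arm", "body": {
  "plan": [
    [[0.05, 0, 0, 0, 0, 0, 1], [0, 0, 0, 0, 0, 0, 1], [0, 0, 0, 0, 0, 0, 1], [0.05, 0, 0, 0, 0, 0, 1], [0, 0, 0, 0, 0, 0, 1], [0, 0, 0, 0, 0, 0, 1], [0, 0, 0, 0, 0, 0, 1], [0, 0, 0, 0, 0, 0, 1], [0, 0, 0, 0, 0, 0, 1], [0, 0, 0, 0, 0, 0, 1]]
  ]
}}

```text
clock: 22.05
position: [0.6093, 0.0465, 0.0211]
tool_rot: [-3.141, 0.002, 1.593]
force: [-2.8, -8.8, 1.1]
grip_width: 0.085
finger_force: 4.6
```

Emit:
{"method": "move_arm", "body": {
  "plan": [
    [[0.05, 0, 0, 0, 0, 0, 1], [0, 0, 0, 0, 0, 0, 1], [0, 0, 0, 0, 0, 0, 1], [0, 0, 0, 0, 0, 0, 1], [-0.2, 0, 0, 0, 0, 0, 1], [-0.4, 0, 0, 0, 0, 0, 1], [-0.4, 0, 0, 0, 0, 0, 1], [0, 0, -1, 0, 0, 0, 1], [0, 0, -1, 0, 0, 0, 1], [0, 0, -1, 0, 0, 0, 1]]
  ]
}}

```text
clock: 23.05
position: [0.6099, 0.0285, 0.0818]
tool_rot: [-3.141, -0.0, 1.594]
force: [0.5, -0.3, 0.2]
grip_width: 0.0852
finger_force: 0.0
```

```bash
python3 - <<'E'
from h import *
s=observe();print(s['clock'],s['position'],s['tool_rot'],w2b(s['position']),s['force'])
t=grab_frame('top');c=t['color'].astype(int).mean(2)
print('now plate left/rear edge px')
for v in(150,158,166,174): print(v,c[v,253:264].astype(int).tolist())
# fence-side edge & front edge of the plate along columns
for u in(262,270,285,300,308): print(u,c[130:152,u].astype(int).tolist(),'|',c[172:192,u].astype(int).tolist())
a=b2w(-.104,.010)
plan((*s['position'],s['tool_rot'][2]),[(*a,.10,3.163,17),(*a,.045,3.163,4)])
E
```

```text
23.05 [0.60986395 0.02854441 0.08178388] [-3.14141049e+00 -4.77590737e-05  1.59375266e+00] [-0.0154522  -0.09585225] [ 0.48615017 -0.34248014  0.21576955]
now plate left/rear edge px
150 [186, 189, 181, 122, 227, 219, 216, 215, 213, 214, 213]
158 [210, 188, 182, 149, 231, 223, 220, 222, 225, 217, 226]
166 [186, 51, 43, 203, 237, 224, 221, 225, 224, 220, 223]
174 [186, 189, 184, 197, 154, 228, 225, 223, 224, 225, 222]
262 [3, 0, 0, 12, 135, 136, 131, 133, 127, 131, 133, 84, 236, 224, 224, 223, 218, 220, 219, 216, 214, 220] | [226, 224, 225, 225, 230, 234, 244, 243, 246, 255, 38, 112, 36, 43, 65, 66, 69, 85, 78, 78]
270 [15, 6, 9, 30, 68, 62, 62, 49, 131, 133, 122, 148, 227, 223, 222, 220, 219, 217, 214, 218, 218, 219] | [21, 17, 21, 27, 81, 74, 78, 78, 77, 72, 87, 87, 84, 91, 87, 85, 87, 85, 88, 85]
285 [76, 74, 74, 78, 75, 78, 77, 79, 81, 83, 80, 80, 85, 83, 81, 84, 81, 83, 84, 89, 85, 80] | [91, 88, 92, 94, 91, 91, 96, 90, 92, 87, 90, 89, 92, 93, 91, 88, 89, 94, 95, 92]
300 [89, 91, 88, 83, 82, 88, 92, 89, 88, 93, 91, 85, 88, 93, 86, 88, 83, 90, 90, 90, 89, 90] | [98, 94, 90, 94, 96
[... 284 characters left out ...]
.05,0,0,-0.85,1],[0.35,-0.2,-0.05,0,0,-0.9,1],[0.35,-0.15,-0.05,0,0,-0.9,1],[0.4,-0.15,-0.05,0,0,-0.85,1],[0.4,-0.05,-0.05,0,0,-0.9,1],[0.4,-0.1,-0.1,0,0,-0.85,1],[0.4,0,-0.05,0,0,-0.9,1],[0.4,0,-0.05,0,0,-0.9,1],[0.4,0.1,-0.05,0,0,-0.85,1]]]
[[[0.4,0.05,-0.05,0,0,-0.9,1],[0.4,0.15,-0.05,0,0,-0.9,1],[0.35,0.15,-0.05,0,0,-0.85,1],[0.35,0.2,-0.05,0,0,-0.9,1],[0.35,0.25,-0.05,0,0,-0.85,1],[0.3,0.25,-0.05,0,0,-0.9,1],[0.3,0.3,-0.05,0,0,-0.9,1],[0,0,0.7,0,0,0,1],[0,0,0.65,0,0,0,1],[0,0,0.7,0,0,0,1]]]
[[[0,0,0.7,0,0,0,1],[0,0,0,0,0,0,1],[0,0,0,0,0,0,1],[0,0,0,0,0,0,1],[0,0,0,0,0,0,1],[0,0,0,0,0,0,1],[0,0,0,0,0,0,1],[0,0,0,0,0,0,1],[0,0,0,0,0,0,1],[0,0,0,0,0,0,1]]]
end [0.5193 0.1328 0.0448] 3.1645
```

Emit:
{"method": "move_arm", "body": {
  "plan": [
    [[0.3, -0.25, -0.05, 0, 0, -0.9, 1], [0.35, -0.25, -0.05, 0, 0, -0.85, 1], [0.35, -0.2, -0.05, 0, 0, -0.9, 1], [0.35, -0.15, -0.05, 0, 0, -0.9, 1], [0.4, -0.15, -0.05, 0, 0, -0.85, 1], [0.4, -0.05, -0.05, 0, 0, -0.9, 1], [0.4, -0.1, -0.1, 0, 0, -0.85, 1], [0.4, 0, -0.05, 0, 0, -0.9, 1], [0.4, 0, -0.05, 0, 0, -0.9, 1], [0.4, 0.1, -0.05, 0, 0, -0.85, 1]]
  ]
}}

```text
clock: 24.1
position: [0.5569, 0.0902, 0.0922]
tool_rot: [3.141, 0.0, 2.519]
force: [-0.2, -0.5, 0.0]
grip_width: 0.0856
finger_force: 0.0
```

Emit:
{"method": "move_arm", "body": {
  "plan": [
    [[0.4, 0.05, -0.05, 0, 0, -0.9, 1], [0.4, 0.15, -0.05, 0, 0, -0.9, 1], [0.35, 0.15, -0.05, 0, 0, -0.85, 1], [0.35, 0.2, -0.05, 0, 0, -0.9, 1], [0.35, 0.25, -0.05, 0, 0, -0.85, 1], [0.3, 0.25, -0.05, 0, 0, -0.9, 1], [0.3, 0.3, -0.05, 0, 0, -0.9, 1], [0, 0, 0.7, 0, 0, 0, 1], [0, 0, 0.7, 0, 0, 0, 1], [0, 0, 0.7, 0, 0, 0, 1]]
  ]
}}

```text
clock: 25.1
position: [0.5195, 0.1331, 0.0566]
tool_rot: [3.141, 0.0, -3.118]
force: [0.8, 0.3, -0.8]
grip_width: 0.0853
finger_force: 0.0
```

Emit:
{"method": "move_arm", "body": {
  "plan": [
    [[0, 0, 0.5, 0, 0, 0, 1], [0, 0, 0.5, 0, 0, 0, 1], [0, 0, 0.3, 0, 0, 0, 1], [0, 0, 0.2, 0, 0, 0, 1], [0, 0, 0.15, 0, 0, 0, 1], [0, 0, 0.1, 0, 0, 0, 1], [0, 0, 0.05, 0, 0, 0, 1], [0, 0, 0, 0, 0, 0, 1], [-0.2, 0, 0, 0, 0, 0, 1], [-0.2, 0, 0, 0, 0, 0, 1]]
  ]
}}

```text
clock: 26.1
position: [0.5278, 0.1336, 0.0213]
tool_rot: [3.141, 0.0, -3.118]
force: [-0.3, -0.0, 0.5]
grip_width: 0.0853
finger_force: 0.0
```

Emit:
{"method": "move_arm", "body": {
  "plan": [
    [[-0.2, 0, 0, 0, 0, 0, 1], [-0.2, 0, 0, 0, 0, 0, 1], [-0.2, 0, 0, 0, 0, 0, 1], [-0.2, 0, 0, 0, 0, 0, 1], [-0.2, 0, 0, 0, 0, 0, 1], [-0.1, 0.02, 0, 0, 0, 0, 1], [-0.1, 0.02, 0, 0, 0, 0, 1], [-0.1, 0.02, 0, 0, 0, 0, 1], [-0.1, 0.02, 0, 0, 0, 0, 1], [-0.1, 0.02, 0, 0, 0, 0, 1]]
  ]
}}

```text
clock: 27.1
position: [0.5573, 0.1363, 0.0211]
tool_rot: [-3.142, -0.0, -3.118]
force: [-1.9, -0.8, 0.7]
grip_width: 0.0856
finger_force: 1.1
```

Emit:
{"method": "move_arm", "body": {
  "plan": [
    [[-0.1, 0.02, 0, 0, 0, 0, 1], [-0.1, 0.02, 0, 0, 0, 0, 1], [-0.1, 0.02, 0, 0, 0, 0, 1], [-0.1, 0.02, 0, 0, 0, 0, 1], [0, 0, 0, 0, 0, 0, 1], [0, 0, 0, 0, 0, 0, 1], [0, 0, 0, 0, 0, 0, 1], [0, 0, 0, 0, 0, 0, 1], [0, 0, 0, 0, 0, 0, 1], [0, 0, 0, 0, 0, 0, 1]]
  ]
}}

```text
clock: 28.1
position: [0.5652, 0.1381, 0.0211]
tool_rot: [3.142, 0.0, -3.118]
force: [-0.4, 0.1, -0.0]
grip_width: 0.0855
finger_force: 0.0
```

```bash
python3 - <<'E'
from h import *
s=observe();print(s['clock'],s['position'],w2b(s['position']),s['force'],s['moment'])
c=grab_frame('top')['color'].astype(int).mean(2)
for v in(142,150,158,166,174): print(v,c[v,253:264].astype(int).tolist())
for u in(260,266,272,300,308,313): print(u,c[120:145,u].astype(int).tolist())
E
```

```text
28.1 [0.56520753 0.13808143 0.0211312 ] [-0.05779867  0.01459833] [-0.36796765  0.05655909 -0.00954376] [0.02383369 0.02573411 0.02708319]
142 [83, 77, 78, 78, 75, 79, 75, 76, 77, 70, 71]
150 [74, 77, 74, 76, 73, 78, 73, 74, 73, 73, 75]
158 [72, 75, 78, 76, 77, 79, 78, 76, 78, 73, 77]
166 [79, 76, 81, 79, 78, 80, 79, 78, 79, 79, 75]
174 [77, 76, 86, 82, 74, 87, 47, 17, 18, 17, 23]
260 [65, 63, 66, 52, 90, 89, 57, 71, 76, 91, 89, 94, 103, 98, 111, 75, 68, 76, 70, 78, 70, 76, 76, 71, 74]
266 [59, 57, 83, 95, 74, 76, 84, 92, 99, 94, 102, 100, 105, 81, 82, 76, 78, 65, 67, 71, 69, 68, 71, 69, 66]
272 [73, 88, 82, 82, 78, 80, 85, 83, 82, 87, 82, 87, 82, 49, 82, 84, 84, 66, 56, 60, 57, 66, 63, 59, 59]
300 [96, 117, 131, 136, 82, 98, 65, 48, 16, 14, 5, 114, 179, 228, 221, 212, 214, 212, 213, 206, 207, 214, 211, 214, 217]
308 [122, 125, 139, 167, 169, 190, 56, 35, 19, 20, 24, 0, 67, 61, 57, 46, 127, 128, 51, 54, 56, 51, 47, 53, 46]
313 [126, 116, 153, 164, 166, 197, 37, 31, 48, 136, 135, 54, 125, 131, 123, 120, 117, 116, 116, 117, 126, 116, 111, 121, 118]
```

Emit:
{"method": "move_arm", "body": {
  "plan": [
    [[-0.05, 0.02, 0, 0, 0, 0, 1], [-0.05, 0.02, 0, 0, 0, 0, 1], [-0.05, 0.02, 0, 0, 0, 0, 1], [-0.05, 0.02, 0, 0, 0, 0, 1], [0, 0, 0, 0, 0, 0, 1], [0, 0, 0, 0, 0, 0, 1], [0, 0, 0, 0, 0, 0, 1], [0, 0, 0, 0, 0, 0, 1], [0, 0, 0, 0, 0, 0, 1], [0, 0, 0, 0, 0, 0, 1]]
  ]
}}

```text
clock: 29.15
position: [0.568, 0.1393, 0.0208]
tool_rot: [-3.141, -0.002, -3.119]
force: [-8.0, -1.9, 2.4]
grip_width: 0.0849
finger_force: 3.8
```

Emit:
{"method": "move_arm", "body": {
  "plan": [
    [[-0.04, 0.02, 0, 0, 0, 0, 1], [-0.02, 0, 0, 0, 0, 0, 1], [0, 0, 0, 0, 0, 0, 1], [0, 0, 0, 0, 0, 0, 1], [0, 0, 0, 0, 0, 0, 1], [0, 0, 0, 0, 0, 0, 1], [0, 0, 0, 0, 0, 0, 1], [0, 0, 0, 0, 0, 0, 1], [0, 0, 0, 0, 0, 0, 1], [0, 0, 0, 0, 0, 0, 1]]
  ]
}}

```text
clock: 30.15
position: [0.5686, 0.1395, 0.0206]
tool_rot: [-3.14, -0.004, -3.119]
force: [-10.5, -2.9, 4.0]
grip_width: 0.0854
finger_force: 5.3
```

```bash
python3 - <<'E'
from h import *
import pickle
s=observe();print(s['clock'],s['position'],w2b(s['position']),s['force'],s['moment'],s['tool_rot'])
f=grab_frame('wrist');g=grab_frame('scene');pickle.dump((s,f,g),open('w7.pkl','wb'))
for n,b in(('pRL',(.075,.085)),('pRR',(.075,-.065)),('pFR',(-.045,-.065)),('pFL',(-.045,.085))):
    p=[*b2w(*b),.071];print(n,'scene',proj(g,p).round(1),'wrist',proj(f,p,s).round(1))
c=g['color'].astype(int).mean(2)
# left edge of the plate against the stop, and the plate's rear edge, in scene rows/cols
for v in range(212,242,4): print(v,c[v,355:390].astype(int).tolist())
E
```

```text
30.15 [0.56860205 0.13947226 0.02062956] [-0.05437569  0.01591758] [-10.54569533  -2.93022721   3.98424372] [-0.81979132  2.10724268 -0.55716937] [-3.14044876 -0.003543   -3.11887144]
pRL scene [371.4 259.5] wrist [447.4 498.1]
pRR scene [312.5 253.2] wrist [166.8 497.6]
pFR scene [318.8 222.5] wrist [131.5 299.8]
pFL scene [372.8 227.9] wrist [477.3 300.5]
212 [135, 136, 139, 96, 42, 28, 18, 8, 12, 37, 38, 26, 22, 28, 21, 17, 16, 17, 50, 82, 87, 95, 97, 108, 107, 107, 107, 111, 108, 106, 104, 110, 107, 103, 101]
216 [129, 132, 130, 130, 130, 130, 137, 135, 96, 44, 21, 30, 23, 27, 19, 21, 12, 16, 79, 82, 98, 93, 107, 103, 108, 110, 99, 51, 39, 7, 18, 4, 18, 13, 26]
220 [128, 133, 132, 130, 129, 128, 128, 130, 134, 41, 84, 68, 26, 12, 84, 131, 128, 116, 75, 90, 93, 100, 108, 77, 9, 8, 18, 21, 19, 20, 26, 22, 24, 29, 26]
224 [120, 135, 123, 124, 122, 134, 131, 131, 105, 49, 85, 42, 18, 9, 135, 131, 131, 110, 85, 94, 99, 107, 79, 0, 9, 0, 22, 14, 16, 23, 3, 15, 11, 9, 2]
228 [211, 214, 215, 211, 210, 222, 185, 182, 180, 164, 151, 138, 124, 134, 154, 156, 140, 107, 97, 94, 93, 101, 58, 8, 6, 14, 0, 0, 4, 5, 19, 11, 0, 17, 4]
232 [206, 207, 208, 208, 210, 207, 207, 210, 210, 204, 210, 210, 210, 210, 211, 209, 215, 149, 152, 155, 160, 158, 130, 142, 10, 8, 2, 11, 16, 8, 11, 3, 6, 2, 14]
236 [207, 207, 203, 204, 204, 207, 204, 204, 201, 205, 203, 205, 208, 209, 206, 208, 219, 135, 161, 169, 168, 139, 133, 87, 59, 64, 70, 69, 62, 62, 39, 37, 43, 40, 33]
240 [130, 208, 209, 208, 208, 202, 205, 207, 207, 204, 207, 209, 206, 205, 208, 206, 223, 173, 163, 168, 169, 110, 131, 55, 61, 65, 68, 66, 74, 74, 73, 74, 67, 65, 77]
```

Emit:
{"method": "move_arm", "body": {
  "plan": [
    [[-0.03, 0, 0, 0, 0, 0, 1], [0, 0, 0, 0, 0, 0, 1], [0, 0, 0, 0, 0, 0, 1], [0, 0, 0, 0, 0, 0, 1], [0, 0, 0, 0, 0, 0, 1], [0, 0, 0, 0, 0, 0, 1], [0, 0, 0, 0, 0, 0, 1], [0, 0, 0, 0, 0, 0, 1], [0, 0, 0, 0, 0, 0, 1], [0, 0, 0, 0, 0, 0, 1]]
  ]
}}

```text
clock: 31.25
position: [0.5691, 0.1395, 0.0206]
tool_rot: [-3.14, -0.004, -3.119]
force: [-12.0, -3.3, 5.1]
grip_width: 0.0852
finger_force: 5.8
```

```bash
python3 - <<'E'
from h import *
s=observe();print(s['clock'],s['position'],s['force'])
g=grab_frame('scene')
c=g['color'].astype(int).mean(2)
import pickle
_,_,g0=pickle.load(open('w7.pkl','rb'))
# rear edge rows in three columns (bright plate -> dark fence), front edge rows
for u in(325,335,345,355,362): print(u,c[240:266,u].astype(int).tolist())
for u in(318,322,350,358,366): print('front',u,c[216:234,u].astype(int).tolist())
for v in(230,236,242,248,254): print(v,'left',c[v,364:382].astype(int).tolist())
E
```

```text
31.25 [0.56905697 0.13947188 0.02061808] [-12.01963211  -3.31872956   5.06019556]
325 [208, 209, 211, 208, 210, 213, 209, 206, 206, 208, 210, 209, 211, 212, 216, 189, 94, 185, 166, 156, 101, 73, 75, 75, 72, 90]
335 [154, 155, 155, 154, 158, 151, 118, 123, 216, 206, 209, 209, 210, 207, 211, 214, 194, 75, 144, 167, 160, 122, 72, 74, 76, 74]
345 [156, 154, 157, 156, 156, 158, 156, 159, 145, 114, 174, 207, 205, 206, 209, 211, 213, 193, 99, 123, 91, 99, 91, 71, 73, 73]
355 [129, 98, 98, 120, 187, 211, 209, 209, 206, 204, 209, 205, 205, 210, 197, 116, 111, 99, 93, 65, 71, 74, 64, 73, 71, 74]
362 [205, 207, 204, 207, 204, 205, 205, 202, 204, 202, 204, 205, 195, 148, 85, 125, 122, 85, 55, 44, 42, 74, 97, 96, 86, 71]
front 318 [75, 75, 73, 77, 75, 73, 74, 82, 112, 123, 121, 120, 120, 113, 138, 209, 206, 206]
front 322 [74, 74, 75, 75, 71, 76, 74, 84, 112, 89, 67, 120, 118, 116, 139, 213, 198, 142]
front 350 [135, 132, 127, 129, 130, 133, 134, 125, 70, 72, 94, 165, 215, 213, 212, 210, 212, 211]
front 358 [130, 130, 129, 136, 130, 132, 129, 131, 124, 66, 69, 116, 214, 208, 213, 208, 208, 209]
front 366 [12, 15, 28, 52, 69, 68, 68, 53, 33, 38, 31, 58, 138, 213, 211, 213, 209, 206]
230 left [209, 209, 211, 134, 121, 200, 211, 216, 117, 128, 106, 101, 99, 106, 20, 7, 12, 20]
236 left [208, 207, 206, 209, 205, 206, 209, 218, 138, 166, 168, 165, 141, 132, 83, 60, 63, 68]
242 left [205, 202, 206, 204, 203, 204, 202, 152, 177, 164, 166, 165, 126, 105, 56, 64, 67, 69]
248 left [204, 204, 203, 200, 201, 199, 207, 154, 125, 102, 124, 172, 112, 51, 62, 65, 60, 70]
254 left [205, 201, 205, 203, 202, 205, 214, 135, 167, 161, 161, 151, 52, 59, 64, 63, 71, 70]
```

```bash
python3 -c "
from workcell import job_done,observe
print(observe()['force']);print(job_done())"
```

```text
[-11.80399443  -2.48765371   4.74198409]
the job is handed in; nothing more can be done
None
```

The dial is set at the long mark (within about 0.02 rad) and let go. The warm plate lies squarely against the rear fence and side stop, both fingers still pressing it back at about 12 N at the wrist (roughly 10–11 N on the fence after friction). I handed the job in at about 31 s of the 64 s, and no result came back.

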